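Latch the blue sample carrier for transport

ROBOT

A 7-joint arm with a two-finger parallel gripper is mounted at the origin on a cart in front of the work surface, level with it; the furniture and walls round the work are solid. World frame = base frame: x ahead of the robot, y to its left, z up, the work surface at z = 0. Lengths are in m, angles in rad, forces in N, time in s.
With the tool pointing down it reaches from about 0.4 to 0.9 m from the base axis. Payload 5.5 kg.
Tool frame: the origin (TCP) lies at the very end of the fingers, on their centre line; the grasp point (between the pads) lies 19 mm behind it; z points along the fingers, y is the line along which they close (so a half turn about z gives the same grasp; the last joint's range is limited). The gripper opens to 92 mm and grips with 3 to 60 N. Pads are 19 mm wide; open, the fingers measure 130 mm over their backs; the gripper's body (75 mm by 190 mm) begins 47 mm behind the grasp point.
Start: joints at [-0.847, 0.501, -0.427, 1.55, 0.221, 1.138, -0.21], TCP at [0.289, 0.582, 0.227] pointing down, gripper open.
Joint ranges: [-2.88, 2.88], [-0.31, 2.03], [-1.54, 1.56], [0.2, 2.42], [-1.41, 4.55], [0.19, 2.02], [-2.57, 2.57]. Speed limits (rad/s): [2.57, 2.57, 3.14, 3.14, 3.14, 3.14, 3.14].

INTERFACE

Orientations are given as a unit quaternion [w, x, y, z].
In Python, from bench import robot gives the robot as it stands. The module is installed in compiled form; this text tells all that it offers. Calls block until the motion is done:
- robot.move_pose(position, orientation): joint-space move of the TCP to a pose.
- robot.move_straight(position, ori=None, rate=0.15, contact_N=None): straight line of the TCP; ori=None keeps the orientation; rate is the mean speed in m/s. With contact_N (N) it stops when the force on the tool has changed by that much, and returns True; else False.
- robot.goto_joints(angles): joint-space move.
- robot.open() and robot.grab(): open the fingers fully, or close them until they stop; the grip force is fixed at half the most.
- robot.hold(seconds).
- robot.solve_ik(position, orientation): joint angles nearest the present ones, or None.
- robot.state(): the state.
- robot.capture(name): name is "scene" or "top" or "wrist"; returns (picture, depth): 420x560x3 uint8, red, green, blue; 420x560 float32, m along the optical axis (not along the pixel's ray), 0 where there is no reading.
- robot.camera_info(name): a dict with "vfov" (degrees; the focal length in pixels is half the picture's height over the tangent of half this angle, whatever the lens; pixels are square), "cx", "cy" (the principal point, pixels), "dist" ([k1, k2, p1, p2, k3] as OpenCV has them; the pictures are not rectified), "R" (3x3) and "t" (3): a world point X has camera coordinates R X + t; the wrist camera has in their place "tool_from_camera" (4x4, takes a point from camera to tool coordinates, whose origin is the TCP and whose axes are the flange's). Camera axes: x right, y down, z forward; pixel columns grow to the right and rows downward; lengths in m; the calibration is good to about 2 mm. A picture is of the moment at which its call begins: read the wrist's pose just before it. camera_info takes no time and is no camera call.
A pose or a line that the arm cannot do raises robot.Unreachable and nothing moves.
- robot.sign_off(): hands the job in; it is judged then, once.
Trained networks look in the newest picture that a camera, given by its name, has taken for a name from the list of things; names that differ only in an ending like _2 or _b are one class to them, and where a whole thing is asked for, a point or a joint stands for the part that bears it (a point fixed in the world has none). Each returns a list of dicts, best first, with "score" (0 to 1); they miss things now and then, are a little off and sometimes report something else, mostly with a low value. They report only what shows in the picture. A call takes as long as a camera call.
- robot.regions_of(camera, name): "pixels" (420x560 bool, what is visible of it) and "xy" ([column, row] in pixels, amid what is visible of it).
The state is a dict: "time_s": time; "qpos": joint angles; "joint_vel": joint speeds; "effort": joint torques, N m; "tcp_pos": TCP position; "tcp_rot": TCP orientation; "contact_force": force on the tool from outside, world axes, zero at the start; "ft_torque": the same for the moment, N m; "opening": opening from 0.0 (shut) to 1.0 (fully open); "grip_force": force on a finger pad.
Only numpy, scipy, OpenCV 4.12 (cv2) and the standard library are available. Lean on these libraries where they do the work, as an engineer would, in place of code of your own. Each camera call takes 0.05 s, during which the arm holds its last target. There are 200 camera calls.

TASK

The blue-lidded sample carrier has to go out: swing its latch's wire loop over onto the keeper on the blue lid, so that the bar lies behind the hook, then push the lever down all the way until it snaps over centre and stays flat with the loop pulling tight on the keeper. Leave the yellow-lidded carrier's latch as it is.

Things in the scene. Friction and masses are not known exactly. Their poses are not given: they have to be found in the camera images.
- blue_lid: Blue lid, 122 x 150 mm, 8 mm thick, on its fixed grey case (120 x 150 mm, 70 mm high), rear edge under a clip. Origin: centre of its underside, 70 mm above the worktop; x points to the rear (away from the latch), y along the front edge, z up. Steel keeper (hook) at its front, see blue_keeper.
- blue_keeper (a point): Where the loop's bar sits when pulled tight, x = -48, z = 20 mm of the lid. Lid's axes. The keeper's wall, 36 mm wide in y, is 4 to 12 mm in front of this point, 11 mm higher, with a lip at its top reaching back to 1 mm in front of it. Behind the wall the bar lands on a flat pad 4 mm below this point, reaching 27 mm to the rear.
- blue_pivot (a point): Lever's pivot axis, fixed on the case's front ledge; lid's axes, pivot along y; x = -112, z = -4 mm of the lid. The ledge's top is 22 mm below, 84 mm wide, ending 32 mm in front.
- blue_loop: Blue carrier's wire loop, 70 mm wide, 86 mm long, hinged on the lever 22 mm from its pivot. Origin: centre of its cross bar (8 mm thick, along y, 58 mm free between legs); z from hinge to bar. Starts leaning 20 to 45 deg forward of upright (to -x of the lid) on a stop; swings freely: pushed back past upright it falls behind the keeper. Legs stretch a few mm, sprung 5 N/mm.
- blue_lever (a joint): Angle of the blue carrier's lever: 0 = shut, flat, pointing to the front (-x of the lid). Starts standing at 1.6 to 1.9 (1.57 upright, more leans to the rear; stop at 2.0) and stays where left. Hooked, the loop goes tight below about 1.0; a few N at the tip (most near 0.6); past about 0.25 it is over centre and pulls itself to 0.
- blue_lever_tip (a point): Centre of the black bead (9 mm thick, 30 mm wide) at the free end of the blue carrier's lever, 60 mm from the pivot. The lever is a steel plate, 30 mm wide, 6 mm thick. Shut, the tip is 60 mm in front of blue_pivot and 3 mm above it.
- yellow_loop: Wire loop of the other carrier, which is alike but for its yellow lid and stripe; same origin and axes. To be left as it is.

How it is judged:
On the way:
1. the loop's bar lies behind the keeper of the blue lid, the lever still up (x of blue_loop in the frame of blue_lid above -0.052 m and z of blue_loop in the frame of blue_lid below 0.028 m and value of joint blue_lever above 0.8 rad), for 0.1 s.
At the end, for the whole second after the job is handed in: The blue carrier's lever is shut (within 0.12 rad of flat) and its loop's bar is behind the keeper, below the lip, pulling on the lid with more than 4 N (value of joint blue_lever below 0.12 rad and contact force between blue_loop and blue_lid above 4 N and x of blue_loop in the frame of blue_lid above -0.054 m and z of blue_loop in the frame of blue_lid below 0.028 m); the robot touches nothing.
It fails at once if the yellow carrier's loop or lever is moved (bar more than 30 mm from its start) (distance of yellow_loop from where it was at the start of the episode above 0.03 m).
It also fails if it takes over 38 s, if anything falls off the work surface, if the arm or the gripper's body presses on something with over 40 N, if the wrist force passes 120 N, or if a joint passes its speed limit or range.

## Working session

There is one attempt and no reset: what is moved stays moved. The work goes in short steps, each a Python script; the robot and the scene stay as the last script left them, time stands still between calls to the robot, and variables do not carry over. Pictures are saved under pics/ and viewed, at most 10 in all, crops included, and the job is handed in when it is done.

```bash
mkdir -p pics; cat > h.py <<'E'
import numpy as np, cv2
from bench import robot
def save(n,im): cv2.imwrite('pics/'+n+'.png', cv2.cvtColor(im,cv2.COLOR_RGB2BGR))
def K(ci):
    f=210/np.tan(np.radians(ci['vfov'])/2); return np.array([[f,0,ci['cx']],[0,f,ci['cy']],[0,0,1.]])
def cloud(ci,px,d,R=None,t=None):
    """px Nx2 (col,row), d N -> world"""
    R=np.array(ci['R']) if R is None else R; t=np.array(ci['t']) if t is None else t
    n=cv2.undistortPoints(np.asarray(px,float).reshape(-1,1,2),K(ci),np.array(ci['dist'])).reshape(-1,2)
    c=np.c_[n*d[:,None],d]
    return (c-t)@R
def maskcloud(cam,dep,m):
    r,c=np.nonzero(m&(dep>0)); return cloud(robot.camera_info(cam),np.c_[c,r],dep[r,c])
E
python3 - <<'E'
from h import *
for cam in ['scene','top']:
    im,d=robot.capture(cam); save(cam,im); np.savez('pics/'+cam,im=im,d=d)
    for n in ['blue_lid','blue_loop','blue_lever','blue_keeper','blue_lever_tip','yellow_loop']:
        for x in robot.regions_of(cam,n)[:2]:
            p=maskcloud(cam,d,x['pixels'])
            print(cam,n,round(x['score'],2),np.round(x['xy']),x['pixels'].sum(), np.round(np.median(p,0),3) if len(p) else '', np.round(np.percentile(p,[3,97],axis=0),3).tolist() if len(p) else '')
print(robot.state()['time_s'])
E
```

```text
scene blue_lid 0.88 [380. 255.] 2448 [ 0.686 -0.092  0.078] [[0.618, -0.146, 0.071], [0.748, 0.005, 0.093]]
scene blue_loop 0.57 [345. 250.] 393 [ 0.545 -0.113  0.152] [[0.53, -0.139, 0.099], [0.573, -0.07, 0.17]]
scene blue_lever 0.73 [352. 266.] 1203 [ 0.573 -0.095  0.103] [[0.532, -0.137, 0.066], [0.613, -0.066, 0.169]]
scene blue_keeper 0.76 [384. 254.] 2458 [ 0.686 -0.091  0.078] [[0.618, -0.147, 0.071], [0.75, 0.004, 0.091]]
scene blue_keeper 0.34 [200. 201.] 285 [0.549 0.287 0.118] [[0.516, 0.249, -0.001], [0.712, 0.544, 0.153]]
scene blue_lever_tip 0.93 [350. 268.] 1128 [ 0.573 -0.096  0.104] [[0.532, -0.137, 0.07], [0.596, -0.068, 0.169]]
scene yellow_loop 0.7 [197. 198.] 260 [0.543 0.28  0.124] [[0.516, 0.249, -0.923], [1.913, 2.553, 0.153]]
top blue_lid 0.68 [333. 174.] 3357 [ 0.681 -0.066  0.079] [[0.62, -0.143, 0.071], [0.744, 0.005, 0.088]]
top blue_loop 0.66 [366. 227.] 227 [ 0.543 -0.116  0.167] [[0.528, -0.175, -0.0], [0.573, -0.066, 0.172]]
top blue_lever 0.68 [352. 222.] 517 [ 0.57  -0.1    0.113] [[0.53, -0.154, 0.0], [0.598, -0.068, 0.172]]
top blue_keeper 0.94 [334. 174.] 3330 [ 0.682 -0.065  0.079] [[0.62, -0.139, 0.074], [0.746, 0.007, 0.088]]
top blue_keeper 0.63 [349. 221.] 573 [ 0.57  -0.095  0.106] [[0.53, -0.135, 0.041], [0.6, -0.066, 0.172]]
top blue_lever_tip 0.71 [346. 221.] 549 [ 0.57  -0.094  0.106] [[0.53, -0.136, 0.018], [0.598, -0.066, 0.172]]
top yellow_loop 0.75 [179. 240.] 180 [0.522 0.277 0.153] [[0.515, 0.25, 0.098], [0.566, 0.318, 0.157]]
0.7
```

```bash
python3 - <<'E'
import cv2,numpy as np
a=cv2.imread('pics/scene.png');b=cv2.imread('pics/top.png')
a=cv2.resize(a[150:350,250:500],(500,400),interpolation=2)
b=cv2.resize(b[110:280,120:420][:, :],(300*400//170,400),interpolation=2)
cv2.imwrite('pics/a1.png',a);cv2.imwrite('pics/b1.png',b)
E
```

```text
(no output)
```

View pics/a1.png

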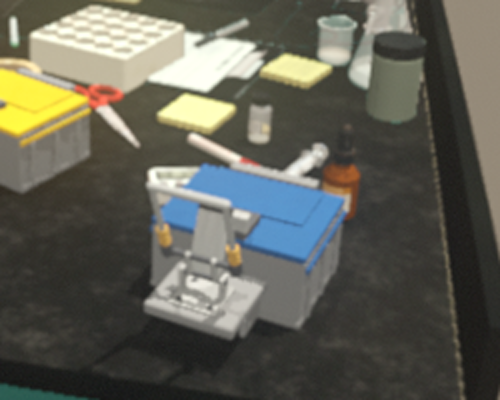

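View pics/b1.png

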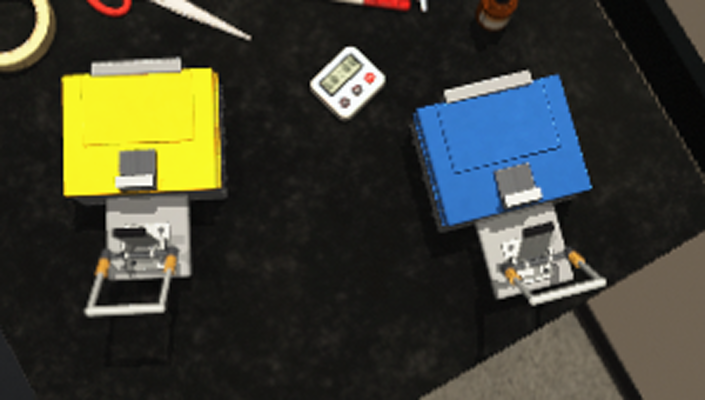

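```bash
python3 - <<'E'
from h import *
# blue lid by colour
for cam in ['scene','top']:
    z=np.load('pics/'+cam+'.npz'); im=z['im'].astype(int); d=z['d']
    m=(im[...,2]>im[...,0]+50)&(im[...,2]>im[...,1]+20)&(d>0)
    p=maskcloud(cam,d,m); p=p[(abs(p[:,2]-.078)<.006)&(p[:,0]>.5)&(p[:,0]<.85)&(abs(p[:,1]+.06)<.2)]
    print(cam,len(p),p[:,2].mean(),cv2.minAreaRect((p[:,:2]*1000).astype(np.float32)))
# points in region of the latch
for cam in ['scene','top']:
    z=np.load('pics/'+cam+'.npz'); d=z['d']
    p=maskcloud(cam,d,d>0); s=(p[:,2]>.14)&(p[:,2]<.2)&(p[:,0]>.48)&(p[:,0]<.66)&(abs(p[:,1]+.1)<.07)
    q=p[s]; print(cam,len(q)); q=q[np.argsort(q[:,1])]; print(np.round(q[::max(1,len(q)//25)],3).tolist())
E
```

```text
scene 2075 0.07811821752031307 ((684.4323120117188, -68.98989868164062), (123.88056945800781, 148.96502685546875), 15.464448928833008)
top 2866 0.07923424639768786 ((683.8676147460938, -67.85022735595703), (121.74089050292969, 150.74440002441406), 14.963738441467285)
scene 277
[[0.547, -0.141, 0.167], [0.548, -0.139, 0.157], [0.555, -0.138, 0.15], [0.548, -0.137, 0.158], [0.546, -0.136, 0.169], [0.543, -0.135, 0.164], [0.543, -0.133, 0.167], [0.545, -0.129, 0.17], [0.542, -0.126, 0.167], [0.542, -0.122, 0.166], [0.541, -0.119, 0.168], [0.538, -0.115, 0.164], [0.536, -0.113, 0.166], [0.541, -0.109, 0.169], [0.536, -0.105, 0.17], [0.533, -0.101, 0.165], [0.536, -0.098, 0.169], [0.533, -0.095, 0.164], [0.533, -0.091, 0.168], [0.53, -0.087, 0.166], [0.532, -0.084, 0.169], [0.528, -0.08, 0.167], [0.528, -0.078, 0.169], [0.532, -0.077, 0.155], [0.54, -0.075, 0.14], [0.54, -0.072, 0.141]]
top 163
[[0.545, -0.141, 0.168], [0.545, -0.138, 0.172], [0.557, -0.136, 0.148], [0.56, -0.135, 0.143], [0.547, -0.134, 0.17], [0.543, -0.133, 0.172], [0.547, -0.131, 0.168], [0.539, -0.128, 0.169], [0.545, -0.124, 0.167], [0.539, -0.121, 0.17], [0.543, -0.117, 0.169], [0.543, -0.115, 0.171], [0.535, -0.111, 0.167], [0.541, -0.109, 0.17], [0.541, -0.105, 0.166], [0.533, -0.102, 0.17], [0.537, -0.098, 0.169], [0.531, -0.096, 0.168], [0.534, -0.093, 0.173], [0.537, -0.09, 0.169], [0.532, -0.087, 0.172], [0.534, -0.083, 0.172], [0.532, -0.081, 0.171], [0.528, -0.077, 0.168], [0.532, -0.075, 0.169], [0.537, -0.074, 0.154], [0.528, -0.073, 0.171], [0.538, -0.071, 0.147]]
```

The lid is centred at (0.684, -0.068) with a yaw of about 15°. In lid coordinates the loop bar is at about (-152, 1, 97) mm, which matches the given geometry (about 28° forward). In the crops, the bar is at (190,195) in the scene view and (570,290) in the top view. The lever stands nearly upright behind it. Next I push the bar to the rear.

```bash
cat >> h.py <<'E'
from scipy.spatial.transform import Rotation as Ro
PSI=np.radians(15.2); C=np.array([.684,-.0683,.070])
Rl=Ro.from_euler('z',PSI).as_matrix()
def W(x,y,z): return C+Rl@np.array([x,y,z])/1000   # lid mm -> world
def L(p): return (np.atleast_2d(p)-C)@Rl*1000
def quat(s):
    y=s*Rl[:,1]; z=np.array([0,0,-1.]); q=Ro.from_matrix(np.c_[np.cross(y,z),y,z]).as_quat(); return q[[3,0,1,2]]
E
python3 - <<'E'
from h import *
s=robot.state(); print(s['tcp_rot'])
for sg in (1,-1):
    print(sg,[ (lambda q: None if q is None else np.round(q,2).tolist())(robot.solve_ik(W(*p),quat(sg))) for p in [(-195,0,180),(-195,0,80),(-95,0,80),(-172,0,4)]])
# lever points: top of the bead by depth, lid frame
for cam in ['scene','top']:
    z=np.load('pics/'+cam+'.npz'); p=L(maskcloud(cam,z['d'],z['d']>0))
    q=p[(abs(p[:,1])<14)&(p[:,0]>-128)&(p[:,0]<-85)&(p[:,2]>15)&(p[:,2]<75)]
    print(cam,len(q),np.round(q[np.argsort(-q[:,2])][:40:3]).tolist())
E
```

```text
[-5.86722644e-06  2.28349801e-01  9.73579153e-01  1.90782953e-05]
1 [[0.14, 0.19, 0.05, 1.89, -0.01, 1.06, 2.03], [0.22, 0.32, -0.04, 1.98, 0.02, 0.84, 2.0], [0.26, 0.47, -0.2, 1.76, 0.11, 0.93, 1.86], [0.3, 0.47, -0.17, 1.97, 0.12, 0.71, 1.9]]
-1 [[-0.05, 0.2, 0.27, 1.89, -0.06, 1.06, -1.07], [-0.06, 0.33, 0.29, 1.99, -0.12, 0.84, -1.01], [-0.09, 0.47, 0.26, 1.77, -0.15, 0.92, -1.07], [-0.05, 0.48, 0.26, 1.99, -0.19, 0.7, -0.98]]
scene 393 [[-92.0, -6.0, 55.0], [-92.0, 3.0, 55.0], [-91.0, 11.0, 53.0], [-93.0, 10.0, 53.0], [-92.0, -6.0, 53.0], [-91.0, 9.0, 52.0], [-93.0, -6.0, 51.0], [-92.0, 1.0, 51.0], [-91.0, -0.0, 51.0], [-92.0, 5.0, 50.0], [-93.0, -6.0, 50.0], [-91.0, -0.0, 49.0], [-92.0, 3.0, 49.0], [-92.0, -3.0, 48.0]]
top 159 [[-93.0, -5.0, 59.0], [-90.0, -3.0, 59.0], [-90.0, 8.0, 58.0], [-90.0, 5.0, 57.0], [-92.0, 6.0, 57.0], [-89.0, -9.0, 57.0], [-93.0, 13.0, 56.0], [-88.0, -14.0, 56.0], [-86.0, 2.0, 56.0], [-91.0, 12.0, 56.0], [-89.0, 2.0, 56.0], [-93.0, 10.0, 55.0], [-87.0, 6.0, 54.0], [-87.0, -1.0, 54.0]]
```

```bash
python3 - <<'E'
from h import *
q=quat(-1); p=np.array(robot.state()['tcp_pos'])
robot.grab(); robot.move_straight(p+[0,0,.1],rate=.25)
robot.move_pose(W(-200,0,190),q)
robot.move_straight(W(-200,0,80),rate=.2)
robot.move_straight(W(-130,0,80),rate=.1)
print(np.round(L(robot.state()['tcp_pos']),1),np.round(robot.state()['contact_force'],1))
robot.move_straight(W(-86,0,82),rate=.08)
print(np.round(robot.state()['contact_force'],1)); robot.hold(.3)
im,d=robot.capture('scene'); save('s2',cv2.resize(im[150:350,250:500],(500,400)))
p=L(maskcloud('scene',d,d>0)); print(robot.state()['time_s'])
E
```

```text
[[-1.307e+02 -1.000e-01  7.990e+01]] [-0.6 -0.7 -0.1]
[-0.1 -0.1 -0.5]
7.8917
```

View pics/s2.png

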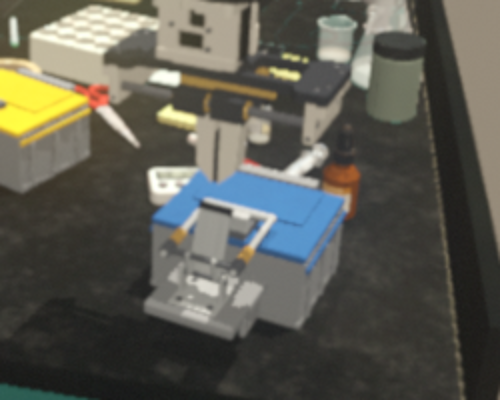

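The loop is down behind the keeper: its bar is at about (265,213) in the crop, past the hook at (245,222). The lever is still up. Now I push the lever forward from behind, then down along its arc.

```bash
cat >> h.py <<'E'
def tip(t): return np.array([-112-60*np.cos(t)+3*np.sin(t), -4+60*np.sin(t)+3*np.cos(t)])
def rep(m):
    s=robot.state(); print(m,np.round(L(s['tcp_pos'])[0],1),np.round(s['contact_force'],1),round(s['time_s'],2))
E
python3 - <<'E'
from h import *
robot.move_straight(W(-66,0,82),rate=.15)
robot.move_straight(W(-66,0,45),rate=.15,contact_N=8); rep('behind')
im,d=robot.capture('top'); 
for x in robot.regions_of('top','blue_loop')[:1]:
    p=L(maskcloud('top',d,x['pixels'])); p=p[p[:,0]>-60]; print(x['score'],len(p),np.round(np.median(p,0)) if len(p) else '')
c=robot.move_straight(W(-100,0,45),rate=.08,contact_N=15); rep(c)
c=robot.move_straight(W(-122,0,43),rate=.08,contact_N=15); rep(c)
im,d=robot.capture('scene'); save('s3',cv2.resize(im[150:350,250:500],(500,400)))
E
```

```text
behind [-67.2   0.1  44.4] [ 0.2 -0.6  0.4] 8.57
False [-99.7  -0.1  45.5] [-0.2 -0.6  0.1] 9.25
False [-122.   -0.   43.] [ 0.3 -0.   1.3] 9.68
```

View pics/s3.png

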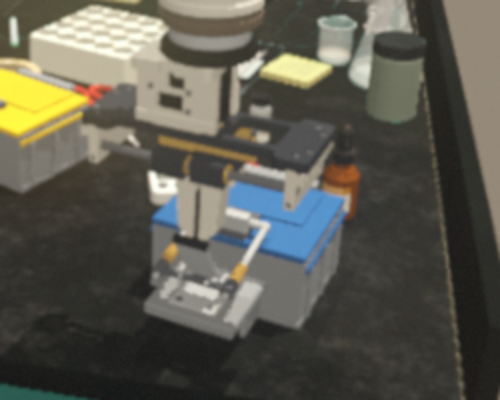

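The lever follows the finger, with its bead at about (190,242), and the loop still lies over the keeper. Next I go over the top of the lever and push down.

```bash
python3 - <<'E'
from h import *
c=robot.move_straight(W(-129,0,43),rate=.08,contact_N=15); rep(c)
robot.move_straight(W(-124,0,70),rate=.15)
robot.move_straight(W(-150,0,70),rate=.15)
for t in (.9,.75,.6,.45,.3,.15,.03):
    x,z=tip(t); c=robot.move_straight(W(x-2,0,z+4.5),rate=.06,contact_N=30); rep((t,c))
    if c: break
im,d=robot.capture('scene'); save('s4',cv2.resize(im[150:350,250:500],(500,400)))
E
```

```text
False [-129.3   -0.    43. ] [ 0.4 -0.3  0.9] 9.97
(0.9, False) [-150.2    0.2   48.2] [-3.1  0.2  4.3] 11.12
(0.75, False) [-156.5    0.2   43.2] [-3.6 -0.2  5. ] 11.43
(0.6, False) [-161.3   -0.    36.9] [-0.9  0.1  1.2] 11.72
(0.45, False) [-1.664e+02  1.000e-01  2.920e+01] [-0.1  0.2  0.5] 12.03
(0.3, False) [-170.8    0.2   20.6] [ 0.3 -0.4  0.2] 12.32
(0.15, False) [-173.4    0.2   11.9] [-0.4 -0.1 -0.1] 12.62
(0.03, False) [-174.3    0.2    4.8] [-0.2  0.1  0.1] 12.89
```

View pics/s4.png

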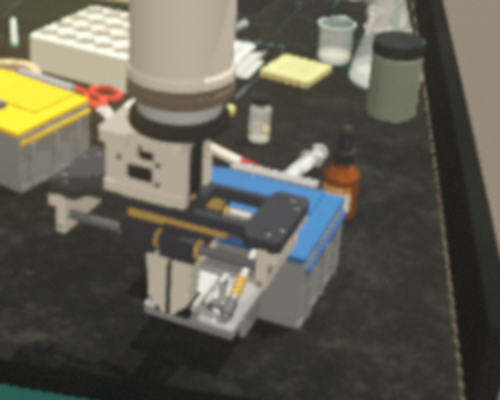

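The force vanished near 0.6, so the finger may have slipped in front of the bead. I'll back off and look.

```bash
python3 - <<'E'
from h import *
robot.move_straight(W(-200,0,8),rate=.2)
robot.move_straight(W(-205,0,110),rate=.25); rep('')
im,d=robot.capture('scene'); save('s5',cv2.resize(im[200:330,290:450],(640,520)))
p=L(maskcloud('scene',d,d>0)); 
im,d2=robot.capture('top'); p2=L(maskcloud('top',d2,d2>0))
for p in (p,p2):
    for x in range(-180,-108,8):
        s=p[(abs(p[:,1])<12)&(abs(p[:,0]-x)<4)&(p[:,2]>-30)&(p[:,2]<60)]
        print(x,len(s),np.round(np.percentile(s[:,2],[10,50,95])) if len(s) else '')
E
```

```text
[-203.9    0.   110.8] [ 0.3  0.7 -0.5] 13.78
-180 2 [1. 1. 1.]
-172 77 [-4.  0.  3.]
-164 41 [0. 2. 3.]
-156 41 [0. 2. 3.]
-148 42 [0. 1. 3.]
-140 47 [-29.  -0.   2.]
-132 71 [-27.  -1.   1.]
-124 53 [-21.  -0.   1.]
-116 34 [-1. -0.  1.]
-180 1 [-3. -3. -3.]
-172 34 [1. 3. 5.]
-164 35 [1. 3. 6.]
-156 35 [1. 3. 4.]
-148 33 [1. 3. 5.]
-140 37 [-1.  1.  4.]
-132 37 [-1.  1.  3.]
-124 35 [-1.  1.  3.]
-116 33 [-1.  1.  4.]
```

View pics/s5.png

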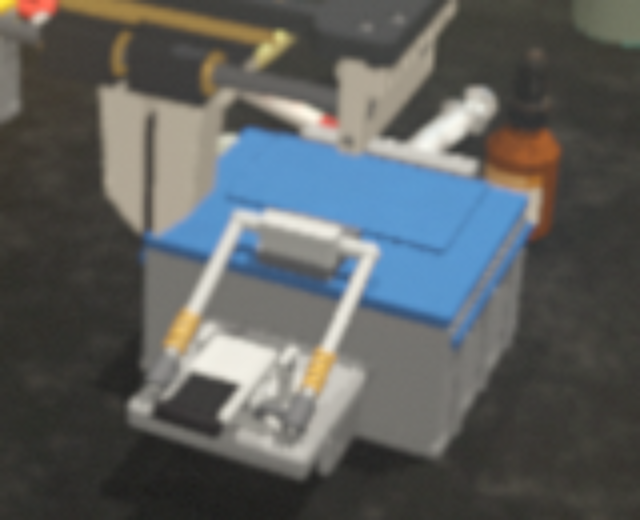

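The lever is flat: its surface is at z≈0–5 mm along its whole length. The bar passes behind the hook, with its ends at about (240,215) and (375,250). I'll check the bar's height and x.

```bash
python3 - <<'E'
from h import *
for cam in ('scene','top'):
    im,d=robot.capture(cam); p=L(maskcloud(cam,d,d>0))
    for sg in (1,-1):
        s=p[(p[:,1]*sg>21)&(p[:,1]*sg<28)&(p[:,0]>-75)&(p[:,0]<-30)&(p[:,2]>14)&(p[:,2]<50)]
        print(cam,sg,len(s),np.round(np.median(s,0),1) if len(s) else '',np.round(s[:,2].max(),1) if len(s) else '')
    s=p[(abs(p[:,1])<14)&(p[:,0]>-70)&(p[:,0]<-40)&(p[:,2]>14)&(p[:,2]<50)]; print('wall top',np.round(np.percentile(s,[5,50,95],axis=0),1).tolist())
E
```

```text
scene 1 13 [-49.4  25.5  22.1] 24.4
scene -1 16 [-48.6 -25.   22. ] 24.8
wall top [[-60.2, -12.5, 15.5], [-57.5, -0.6, 25.0], [-49.9, 12.3, 31.3]]
top 1 10 [-48.6  24.6  25. ] 28.0
top -1 10 [-48.9 -25.2  24.4] 26.3
wall top [[-59.8, -12.5, 15.4], [-51.7, 0.1, 29.2], [-41.1, 12.2, 33.2]]
```

```bash
python3 -c "
from h import *
print(robot.sign_off()); rep('')"
```

```text
the job is handed in; nothing more can be done
None
the job is handed in; nothing more can be done
```

The blue carrier is latched and handed in: the bar measured behind the keeper and under its lip, the lever is flat, and the yellow carrier was not touched. I didn't measure the loop's pull, and signing off gave no verdict.

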